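# Hang the small grinder on the bench balancer's hook

### The job

Take the balancer's hook by its black handle, draw it down against its spring, and hook it under the wire bail of the grinder that stands in its wooden rest, so that the bail is inside the hook with the spring gate shut behind it. Then ease it up, feeling for the point where the spring just carries the tool, and let go there so that it neither jumps up nor drops: the grinder must be left hanging still from the hook, clear of its rest, and the other things on the bench left alone.

Things in the scene. Friction and masses are not known exactly. Their poses are not given: they have to be found in the camera images.
- hook: steel hook, swivels (friction) under the balancer's rod. Origin: bottom of the hook, where the centre of a hung 6 mm wire rests; 260 mm above the bench with the rod in. z up, x from shank to tip and mouth, y across. 8 mm bar: underside at z -11 mm, shank at x -15, tip at x +15 (gap 22 mm), upper shank bending in at z +35. A held hook can be led sideways, down and turned about z, not tilted.
- hook_handle (a point): centre of the black handle: a flat upright plate 42 mm long (hook x), 12 mm thick (hook y), 30 mm high, to be pinched across its thickness; at (-82, 0, +59) mm in the hook's frame, the side away from the mouth. Axes as the hook. Balancer and jib overhang the hook from 57 mm beyond the handle's centre: lean a wide gripper back, away from the mouth.
- hook_tip (a point): top of the hook's tip, at (+15.5, 0, +21) mm in the hook's frame; a wire passes over it into the mouth.
- balancer_rod (a joint): how far the rod is drawn out, m: 0 fully in (as it starts), at most 0.140. The spring pulls the empty hook up with about 1.9 N + 60 N/m x draw (9 N at 0.12 m), friction 0.15 N; it flings the hook up if that is let go. With the grinder on, it floats at a draw of about 0 to 53 mm, depending on the tool's true weight.
- gate (a joint): the hook's spring gate, rad: 0 shut, up to 0.95 pushed in towards the shank. A thin bar hinged at (-11, 0, +38) mm in the hook's frame, slanting down 30 mm to the tip. A wire pressed on it from the mouth side (about 3 N) opens it; it shuts by itself once the wire is below its end.
- grinder: small hand grinder of grey plastic standing nose down in its rest, its weight varies, 0.20 to 0.51 kg. Body 37 mm dia. and 65 mm tall above the rest, with a big wire bail fixed upright on its tail. Origin: on its axis at the shoulder that sits on the rest's top; z up along the axis; the bail's plane is its y-z plane.
- bail (a point): centre of the bail's straight crosspiece (6 mm wire, straight for 40 mm along the grinder's y; legs 56 mm apart, 28 mm either side), 117 mm above the grinder's origin and 52 mm above its tail. The hook passes through below it along the grinder's x, from either side. Axes as the grinder.
- bit_tip (a point): tip of the grinder's bit, 37 mm below its origin.
- rest: wooden block 86 x 86 x 45 mm, fixed to the bench, with a 27 mm bore from the top that takes the grinder's 24 mm nose. Origin: centre of its underside, z up.
- engraver: slim grey engraver without a bail, in the other wooden block, 90 mm tall above it. Origin at its shoulder. To be left alone.
- vial_a: glass vial 22 x 22 x 56 mm, black cap, a bystander. Origin under its centre.
- vial_b: glass vial 22 x 22 x 56 mm, grey cap, a bystander. Origin under its centre.
- balancer_foot (a point): centre of the underside of the spring balancer, 346 mm above the bench, the hook's rod coming out of it: an upright cylinder 43 to 49 mm dia., up to 507 mm high, at the end of a freely swinging two-link jib (bars 405 to 485 mm above the bench, links 280 and 270 mm, elbow on the right) on a post at the back of the bench.

How it is judged (in metres and radians):
On the way, in this order (a step that is already met when the one before it is completed fails the run):
1. the hook is drawn down at least 85 mm while the grinder still stands in its rest (value of joint balancer_rod above 0.085 m and z of grinder in the frame of rest below 0.053 m), for 0.1 s.
2. the bail is inside the hook and the gate is shut (value of joint gate below 0.15 rad and x of bail in the frame of hook between -0.012 and 0.012 m and z of bail in the frame of hook between -0.008 and 0.012 m and distance between bail and hook below 0.026 m), for 0.2 s.
At the end, for the whole second after the job is handed in: The grinder hangs by its bail in the hook: the bail's crosspiece within 12 mm of the hook's seat along the hook's x and z (within 26 mm in all), gate shut (under 0.15 rad), the hook carrying it, its bit above the top of the rest, within 0.3 rad of upright and slower than 0.10 m/s (all of step 2 and contact force between grinder and hook above 1 N and z of bit_tip in the frame of rest above 0.046 m and linear speed of grinder below 0.1 m/s and angle between grinder's own z axis and vertical below 0.3 rad); the robot touches nothing.
It fails at once if the hook jumps up or drops by itself, out of the fingers (faster than 0.08 m/s) (contact force between the fingers and hook below 0.05 N and (velocity of joint balancer_rod below -0.08 m/s or velocity of joint balancer_rod above 0.08 m/s)).
It fails at once if the engraver is knocked or lifted (distance of engraver from where it was at the start of the episode above 0.015 m).
It fails at once if a bystander is pushed about (distance of any of vial_a, vial_b from where it was at the start of the episode above 0.02 m).
It also fails if it takes over 62 s, if anything falls off the work surface, if the arm or the gripper's body presses on something with over 40 N, if the wrist force passes 120 N, or if a joint passes its speed limit or range.

### The arm

A 6-joint arm with a two-finger parallel gripper is mounted at the origin on a cart in front of the work surface, level with it; the furniture and walls round the work are solid. World frame = base frame: x ahead of the robot, y to its left, z up, the work surface at z = 0. Lengths are in m, angles in degrees, forces in N, time in s.
With the tool pointing down it reaches from about 0.3 to 0.85 m from the base axis. Payload 5.4 kg.
Tool frame: the origin (TCP) lies at the very end of the fingers, on their centre line; the grasp point (between the pads) lies 19 mm behind it; y points along the fingers, z is the direction in which the jaws open and shut, and the axes are right-handed (so a half turn about y gives the same grasp; the last joint's range is limited). The gripper opens to 85 mm and grips with 20 to 120 N. Pads are 22 mm wide; open, the fingers measure 114 mm over their backs; the gripper's body (76 mm by 85 mm) begins 54 mm behind the grasp point. The pads swing forward as they close: fully open they stand 13 mm farther back than shut.
Start: joints at [-78.616, 9.076, 91.501, -0, 79.423, -12.038], TCP at [0.229, -0.528, 0.231] pointing down, gripper open.
Joint ranges: [-166.64, 166.64], [-54.1, 131.32], [10.49, 154.53], [-73.88, 253.88], [9.74, 151.15], [-171.62, 171.62]. Speed limits (degrees/s): [147.25, 147.25, 180, 180, 180, 180].

### API

Orientations are given as a 3x3 rotation matrix whose columns are the frame's x, y, z axes.
In Python, from plant import arm gives the robot as it stands.
- The arm moves only by the tool apply_moves, never from a script. Its argument "moves" is a list of rows, each a list of 2 entries, a list of its own where there are three numbers: the shift along the tool's x, y, z in cm, then the turn about the tool's y in rad. A call has 1 to 12 rows; each row shifts and turns the pose as measured when the row begins, along the tool's axes as they then stand; what a row does not reach is not made up. A row lasts 1/8 s, in which the tool goes at most 62.5 mm and 10.7 degrees, less where a joint would pass 70% of its speed; a pose out of reach is approached as far as the arm can. A call with a gripper value outside its range is refused whole. "claw" is the opening, from -1 (shut) to 1 (fully open), set as the call begins (left out, the last holds). The fingers move at their own pace and stop on an object; the grip force is fixed at half the most. Time passes only in rows, so rows that do not move let the fingers close. It gives the time, the measured TCP pose, the force and the opening at its end, in the units of the state.
- arm.state(): the state, without advancing time (a new reading comes with each control period).
- arm.camera(name): name is "scene" or "top" or "wrist"; returns a dict with "image" (384x512x3 uint8, blue, green, red), "fovy" (degrees; the focal length in pixels is half the picture's height over the tangent of half this angle, whatever the lens; pixels are square), "cx", "cy" (the principal point, pixels), "xyz" and "attitude" of the camera in the world. Camera axes: x right, y down, z forward; pixel columns grow to the right and rows downward; lengths in m; the calibration is good to about 2 mm. A picture is of the moment at which its call begins. There is no depth.
- arm.close_job(): hands the job in, once; it reports no verdict.
The state is a dict: "time": time; "joint_positions": joint angles; "dq": joint speeds; "joint_efforts": joint torques, N m; "tool_pos": TCP position; "tool_rot": TCP orientation; "ft_force": force on the tool from outside, world axes, zero at the start; "moment": the same for the moment, N m; "width": opening from 0.0 (shut) to 1.0 (fully open).
Only numpy, scipy, OpenCV 4.12 (cv2) and the standard library are available. Lean on these libraries where they do the work, as an engineer would, in place of code of your own. Each camera call takes 0.05 s, during which the arm holds its last target.

## Working session

There is one attempt and no reset: what is moved stays moved. The work goes in short steps, Python scripts to look and compute and a tool call to move; the robot and the scene stay as the last step left them, time stands still between calls to the robot, and variables do not carry over. Pictures are saved under pics/ and viewed, and the job is handed in when it is done.

Besides the shell and the picture viewer there is one more tool, called as a command line: name --argument value ..., lists and objects as JSON in quotes. apply_moves: Moves the arm, as the interface text tells. Its arguments: {"type":"object","properties":{"moves":{"type":"array","items":{"type":"array"}},"claw":{"type":"number"}},"required":["moves"]}

```bash
ls; mkdir -p pics
python3 - <<'E'
from plant import arm
import cv2
print(arm.state())
for n in ("scene","top","wrist"):
    c=arm.camera(n); cv2.imwrite(f"pics/{n}0.png",c["image"]); print(n,c["fovy"],c["cx"],c["cy"],c["xyz"],c["attitude"])
E
```

```text
pics
{'time': 0.0, 'joint_positions': array([-7.86136467e+01,  9.11190135e+00,  9.15729430e+01, -8.62611505e-04,
        7.94237445e+01, -1.20372989e+01]), 'dq': array([ 0.07434482,  0.01695035, -0.08712326, -0.00193518,  0.11867247,
       -0.01606532]), 'joint_efforts': array([ 4.09012073e-04, -3.95999193e+01, -3.31428516e+01, -1.89924840e-04,
        8.23536131e-03, -3.69902082e-06]), 'tool_pos': array([ 0.22843644, -0.52701296,  0.23031752]), 'tool_rot': array([[-9.17589571e-01, -3.88672358e-04,  3.97528903e-01],
       [-3.97528910e-01,  1.85500863e-03, -9.17587775e-01],
       [-3.80778540e-04, -9.99998204e-01, -1.85664507e-03]]), 'ft_force': array([1.00533963, 0.29598879, 0.38126059]), 'moment': array([-0.02240564,  0.00169113, -0.0030665 ]), 'width': 0.9947490023463428}
scene 46.55408912225663 253.48366516095382 192.58363874520447 [ 0.23576402 -0.71337423  0.62763574] [[ 0.89100146 -0.18738663  0.41352467]
 [-0.453993   -0.37296723  0.80918836]
 [ 0.00260007 -0.90872531 -0.41738656]]
top 50.705781641581495 256.35957641072434 197.2782668911538 [0.48241672 0.0852254  1.0336478 ] [[-2.13248794e-02 -9.87062384e-01  1.58912241e-01]
 [-9.99763214e-01  2.17422796e-02  8.88266136e-04]
 [-4.33188847e-03 -1.58855671e-01 -9.87292313e-01]]
wrist 59.050165049832735 252.0186924571658 194.58458931825365 [ 0.29139607 -0.49811735  0.37262848] [[ 0.39787697 -0.8824206  -0.25105336]
 [-0.91743689 -0.383245   -0.1069244 ]
 [-0.00186265  0.27286837 -0.96204957]]
```

View pics/scene0.png

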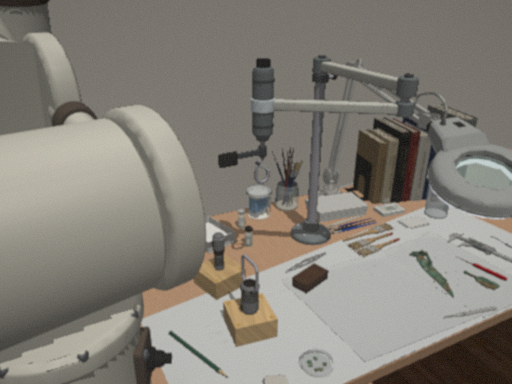

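View pics/top0.png

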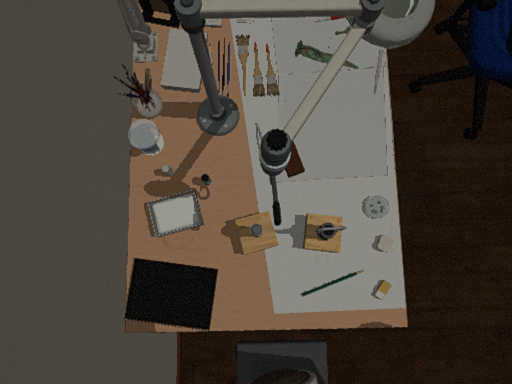

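View pics/wrist0.png

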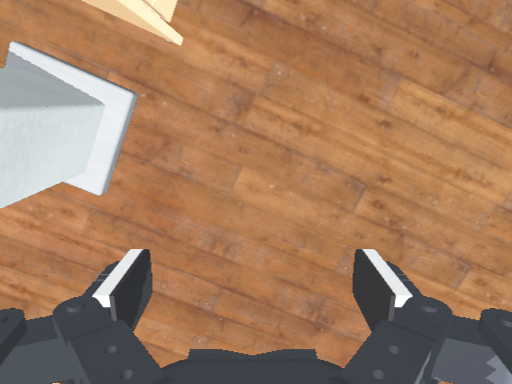

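```bash
cat > h.py <<'E'
import numpy as np, cv2
from plant import arm
def K(c):
    f=192/np.tan(np.radians(c["fovy"]/2)); return f
def ray(c,u,v):
    d=np.array([(u-c["cx"])/K(c),(v-c["cy"])/K(c),1.]); return np.array(c["xyz"]),np.array(c["attitude"])@d
def atz(c,u,v,z):
    o,d=ray(c,u,v); return o+d*(z-o[2])/d[2]
def proj(c,p):
    q=np.array(c["attitude"]).T@(np.array(p)-c["xyz"]); return np.array([c["cx"]+K(c)*q[0]/q[2],c["cy"]+K(c)*q[1]/q[2]])
def crop(c,name,x0,y0,x1,y1,s):
    im=c["image"][y0:y1,x0:x1]; cv2.imwrite("pics/"+name,cv2.resize(im,None,fx=s,fy=s,interpolation=cv2.INTER_CUBIC))
E
python3 - <<'E'
from h import *
import pickle
c=arm.camera("top"); s=arm.camera("scene"); pickle.dump((c,s),open("cams.pkl","wb"))
crop(c,"top1.png",220,110,370,260,5)
crop(s,"scene1.png",190,60,300,350,2)
crop(s,"scene2.png",190,120,300,200,7)
crop(s,"scene3.png",190,220,300,350,4)
crop(c,"top2.png",150,150,230,220,7)
E
```

```text
(no output)
```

View pics/top1.png

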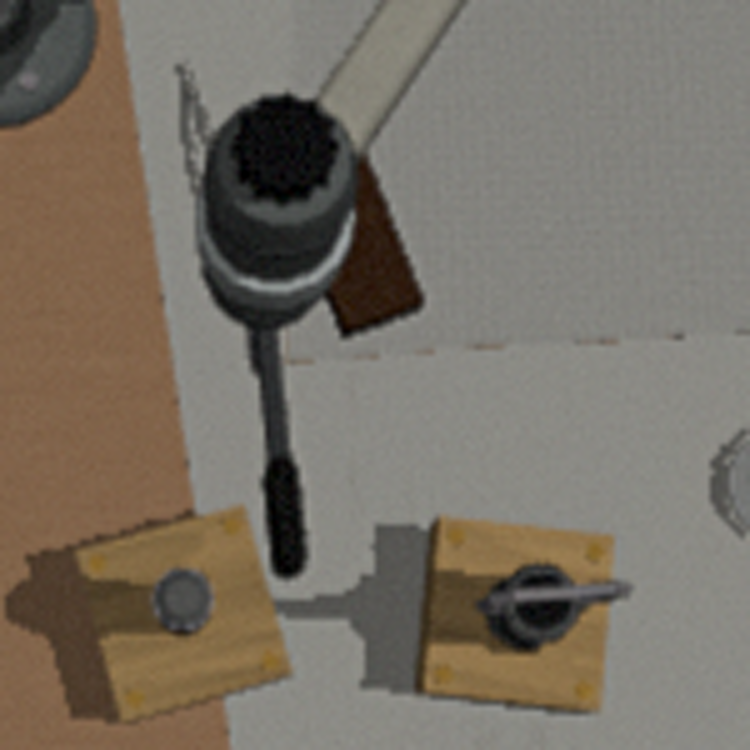

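View pics/scene2.png

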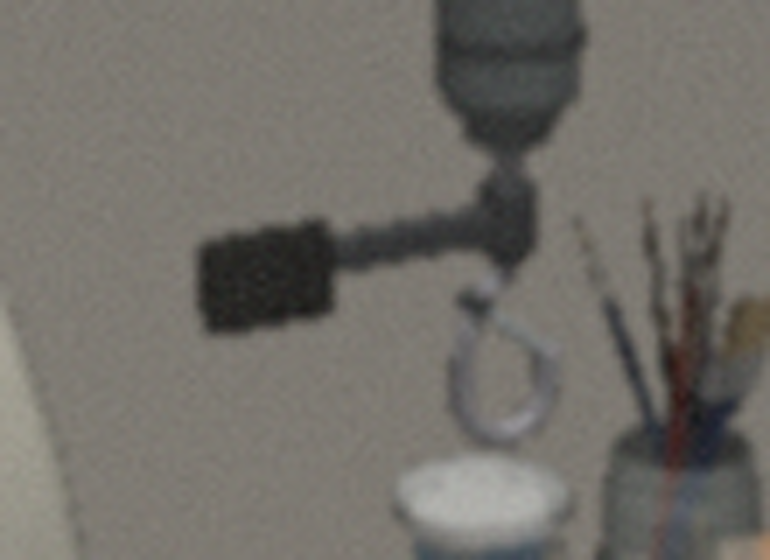

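View pics/scene3.png

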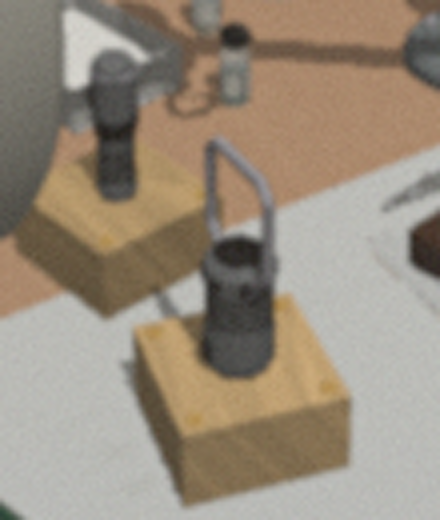

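Run:
```python
from h import *
import pickle
c,s=pickle.load(open("cams.pkl","rb"))
def tri(pt,ps):
    A=[];b=[]
    for cam,(u,v) in ((c,pt),(s,ps)):
        o,d=ray(cam,u,v); d=d/np.linalg.norm(d); P=np.eye(3)-np.outer(d,d); A.append(P);b.append(P@o)
    return np.linalg.lstsq(np.vstack(A),np.hstack(b),rcond=None)[0]
p=lambda x,y,k=5,a=220,b=110:(a+x/k,b+y/k)
q3=lambda x,y:(190+x/4,220+y/4)
q2=lambda x,y:(190+x/7,120+y/7)
np.set_printoptions(precision=4,suppress=True)
print("bail tri",tri(p(556,597),q3(239,165)))
print("bail L",atz(c,*p(487,603),.162),"R",atz(c,*p(628,589),.162))
print("bail scene",atz(s,*q3(213,142),.162),atz(s,*q3(266,190),.162))
corn=[(440,518),(612,537),(600,712),(424,690)]
C=[atz(c,*p(*k),.045) for k in corn]; print("rest",np.mean(C,0),[C[1]-C[0],C[2]-C[1]])
print("tail", atz(c,*p(545,600),.110))
h0=atz(c,*p(284,466),.332);h1=atz(c,*p(289,570),.332)
print("handle",(h0+h1)/2,h1-h0,np.linalg.norm(h1-h0))
print("handle tri",tri(p(286.5,516),q2(265,277)))
print("handle scene", atz(s,*q2(265,277),.319))
print("hook bottom scene",[atz(s,*q2(502,441),.249)])
print("balancer top",atz(c,*p(285,145),.507))
print("bar start", atz(c,*p(268,360),.319))
ce=[(78,555),(245,508),(290,675),(118,718)]
print("engraver",atz(c,*p(183,600),.135),[atz(c,*p(*k),.045) for k in ce])
```

```text
bail tri [ 0.5518 -0.0751  0.1573]
bail L [ 0.5473 -0.0436  0.162 ] R [ 0.552  -0.1045  0.162 ]
bail scene [ 0.5487 -0.0587  0.162 ] [ 0.5529 -0.1059  0.162 ]
rest [ 0.5505 -0.0762  0.045 ] [array([-0.0112, -0.0838,  0.    ]), array([-0.0848,  0.0105,  0.    ])]
tail [ 0.552  -0.0777  0.11  ]
handle [0.5658 0.05   0.332 ] [-0.0365 -0.0007  0.    ] 0.03649663986348153
handle tri [0.5682 0.0492 0.318 ]
handle scene [0.5672 0.0468 0.319 ]
hook bottom scene [array([0.6488, 0.0564, 0.249 ])]
balancer top [0.6461 0.0562 0.507 ]
bar start [0.6246 0.0543 0.319 ]
engraver [0.5536 0.0871 0.135 ] [array([0.5838, 0.1382, 0.045 ]), array([0.6052, 0.0558, 0.045 ]), array([0.5232, 0.0362, 0.045 ]), array([0.5043, 0.1199, 0.045 ])]
```

View pics/top2.png

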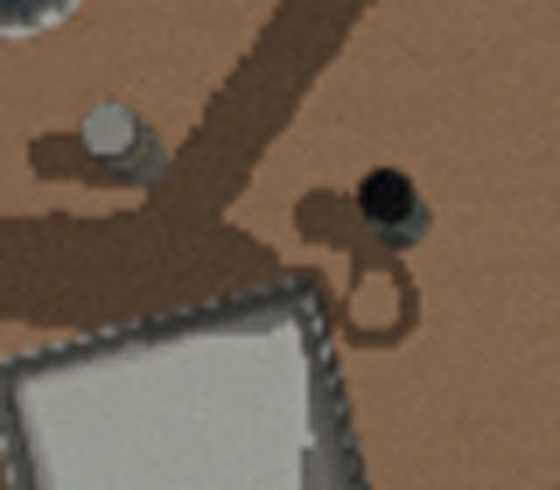

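```bash
cat >> h.py <<'E'
def plan(wps, st=None, dmax=.05, amax=.17):
    """wps: list of (xyz,yawdeg of tool x, nrows)"""
    s=st or arm.state(); p=s["tool_pos"]; R=s["tool_rot"]; y=np.degrees(np.arctan2(R[1,0],R[0,0])); out=[]
    for q,yt,n in wps:
        q=np.array(q); dy=(yt-y+180)%360-180
        p0=p;y0=y
        for i in range(n):
            a=np.radians(y0+dy*i/n); Rm=np.array([[np.cos(a),0,-np.sin(a)],[np.sin(a),0,np.cos(a)],[0,-1,0]])
            # cols x,y,z ; z = x cross y
            Rm=np.column_stack([[np.cos(a),np.sin(a),0],[0,0,-1],[-np.sin(a),np.cos(a),0]])
            d=Rm.T@((q-p0)/n)*100
            out.append([[round(float(v),2) for v in d],round(float(-np.radians(dy/n)),3)])
        p=q;y=yt
    return out
E
python3 - <<'E'
from h import *
for i in range(5):
    s=arm.state(); print(s["ft_force"])
r=plan([((.33,-.33,.29),-90,6),((.41,-.10,.30),-40,6),((.44,.038,.30),4.8,6)])
for i in r: print(i)
E
```

```text
[ 0.14334526 -0.79169413  0.26293793]
[ 0.14334526 -0.79169413  0.26293793]
[ 0.14334526 -0.79169413  0.26293793]
[ 0.14334526 -0.79169413  0.26293793]
[ 0.14334526 -0.79169413  0.26293793]
[[-2.86, -0.99, -2.35], -0.194]
[[-3.26, -0.99, -1.75], -0.194]
[[-3.53, -0.99, -1.09], -0.194]
[[-3.68, -0.99, -0.39], -0.194]
[[-3.68, -0.99, 0.32], -0.194]
[[-3.55, -0.99, 1.03], -0.194]
[[-3.83, -0.17, 1.33], -0.145]
[[-3.6, -0.17, 1.87], -0.145]
[[-3.29, -0.17, 2.38], -0.145]
[[-2.91, -0.17, 2.83], -0.145]
[[-2.47, -0.17, 3.22], -0.145]
[[-1.98, -0.17, 3.54], -0.145]
[[-1.1, 0.0, 2.08], -0.13]
[[-0.82, 0.0, 2.21], -0.13]
[[-0.52, 0.0, 2.3], -0.13]
[[-0.22, 0.0, 2.34], -0.13]
[[0.09, 0.0, 2.35], -0.13]
[[0.39, 0.0, 2.32], -0.13]
```

apply_moves --moves '[[[-2.9, -1, -2.3], -0.18], [[-3.3, -1, -1.7], -0.18], [[-3.5, -1, -1.1], -0.18], [[-3.7, -1, -0.4], -0.18], [[-3.7, -1, 0.3], -0.18], [[-3.6, -1, 1], -0.18], [[-3.8, -0.2, 1.3], -0.15], [[-3.6, -0.2, 1.9], -0.15], [[-3.3, -0.2, 2.4], -0.15], [[-2.9, -0.2, 2.8], -0.15], [[-2.5, -0.2, 3.2], -0.15], [[-2, -0.2, 3.5], -0.15]]' --claw 1

```text
time: 1.75
tool_pos: [0.4236, -0.0923, 0.3049]
tool_rot: [[0.77, 0.002, 0.639], [-0.639, 0.002, 0.77], [0.0, -1.0, 0.003]]
ft_force: [0.6, -0.1, 0.4]
width: 1.0
```

Run:
```python
from h import *
s=arm.state();print(s["tool_pos"],s["joint_positions"],s["tool_rot"][:,0],s["time"])
for i in plan([((.42,.036,.30),4.8,8)]): print(i)
```

```text
[ 0.42361847 -0.09232563  0.30492156] [-28.46249923 -15.27346609 106.60575016   0.15452016  88.63554707
 -78.77681537] [ 7.69518587e-01 -6.38624416e-01  2.58748536e-05] 1.75
[[-1.06, 0.06, 1.21], -0.097]
[[-0.94, 0.06, 1.3], -0.097]
[[-0.81, 0.06, 1.39], -0.097]
[[-0.67, 0.06, 1.46], -0.097]
[[-0.52, 0.06, 1.52], -0.097]
[[-0.37, 0.06, 1.56], -0.097]
[[-0.22, 0.06, 1.59], -0.097]
[[-0.07, 0.06, 1.6], -0.097]
```

apply_moves --moves '[[[-1.1, 0, 1.2], -0.1], [[-0.9, 0, 1.3], -0.1], [[-0.8, 0.1, 1.4], -0.1], [[-0.7, 0.1, 1.5], -0.1], [[-0.5, 0.1, 1.5], -0.1], [[-0.4, 0.1, 1.6], -0.1], [[-0.2, 0.1, 1.6], -0.1], [[-0.1, 0, 1.6], -0.08], [[0, 0, 0], 0]]'

```text
time: 2.88
tool_pos: [0.4158, 0.0438, 0.2997]
tool_rot: [[0.993, 0.002, -0.119], [0.119, 0.002, 0.993], [0.002, -1.0, 0.002]]
ft_force: [-0.0, -0.0, 0.4]
width: 1.002
```

Run:
```python
from h import *
import pickle
s=arm.state();print(s["tool_pos"],s["joint_positions"],s["tool_rot"][:,0],s["time"])
w=arm.camera("wrist");c=arm.camera("scene");t=arm.camera("top"); cv2.imwrite("pics/w1.png",w["image"]);cv2.imwrite("pics/s1.png",c["image"]);crop(t,"t1.png",180,110,360,330,3.5)
pickle.dump((w,c,t),open("cams1.pkl","wb"))
print(w["xyz"],proj(w,(.567,.049,.319)))
```

```text
[0.4158324  0.04377845 0.29973996] [ -10.77049726  -17.80369029  109.17289522    0.15315972   88.54702523
 -107.61647629] [0.99287588 0.11913282 0.00220219] 2.875
[0.34588041 0.03678722 0.44180544] [224.36921532 532.503076  ]
```

View pics/w1.png

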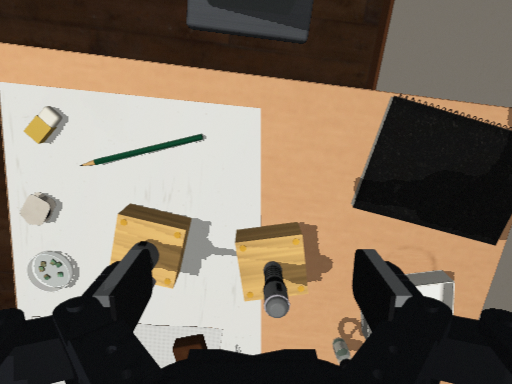

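View pics/s1.png

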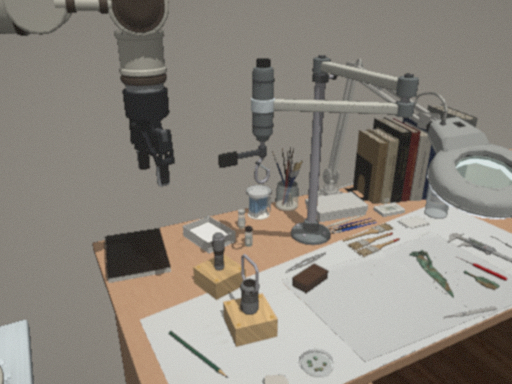

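View pics/t1.png

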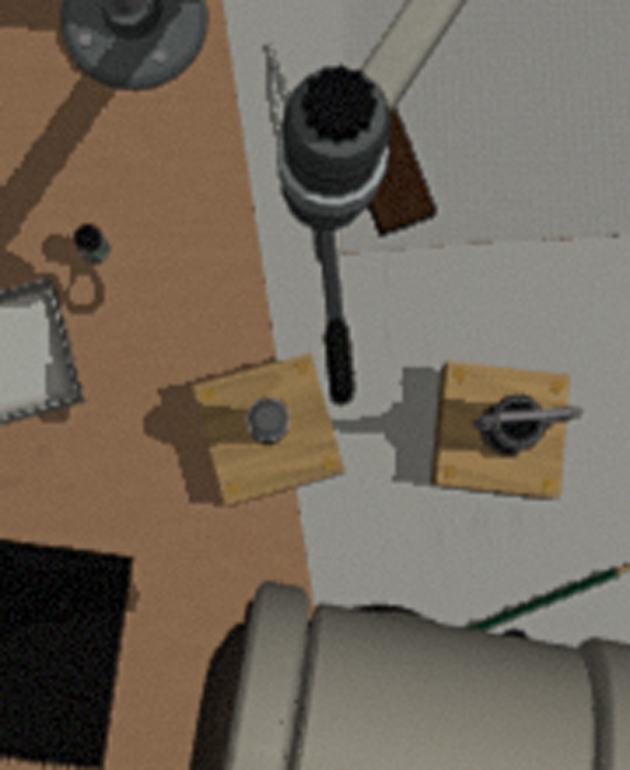

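Run:
```python
from h import *
for i in plan([((.43,.0385,.299),4.8,2),((.558,.0485,.299),4.8,7)]): print(i)
```

```text
[[0.67, 0.04, -0.29], 0.017]
[[0.67, 0.04, -0.28], 0.017]
[[1.83, 0.0, -0.01], -0.0]
[[1.83, 0.0, -0.01], -0.0]
[[1.83, 0.0, -0.01], -0.0]
[[1.83, 0.0, -0.01], -0.0]
[[1.83, 0.0, -0.01], -0.0]
[[1.83, 0.0, -0.01], -0.0]
[[1.83, 0.0, -0.01], -0.0]
```

apply_moves --moves '[[[0.7, 0, -0.3], 0.017], [[0.7, 0, -0.3], 0.017], [[1.8, 0, 0], 0], [[1.8, 0, 0], 0], [[1.8, 0, 0], 0], [[1.8, 0, 0], 0], [[1.8, 0, 0], 0], [[1.8, 0, 0], 0], [[1.6, 0, 0], 0], [[0, 0, 0], 0]]'

```text
time: 4.28
tool_pos: [0.5635, 0.0421, 0.298]
tool_rot: [[0.998, 0.001, -0.065], [0.065, 0.001, 0.998], [0.001, -1.0, 0.001]]
ft_force: [-0.2, 0.7, 0.2]
width: 1.002
```

Run:
```python
from h import *
s=arm.state();print(s["tool_pos"],s["tool_rot"][:,0],s["ft_force"])
c=arm.camera("scene");t=arm.camera("top");crop(c,"s2.png",150,0,320,200,4);crop(t,"t2.png",200,110,330,330,3.5)
print(proj(c,(.567,.049,.319)))
```

```text
[0.56346956 0.04208344 0.29798783] [9.97870187e-01 6.52248791e-02 8.96759325e-04] [-0.23330734  0.6686869   0.17913785]
[227.30094371 159.24062267]
```

View pics/s2.png

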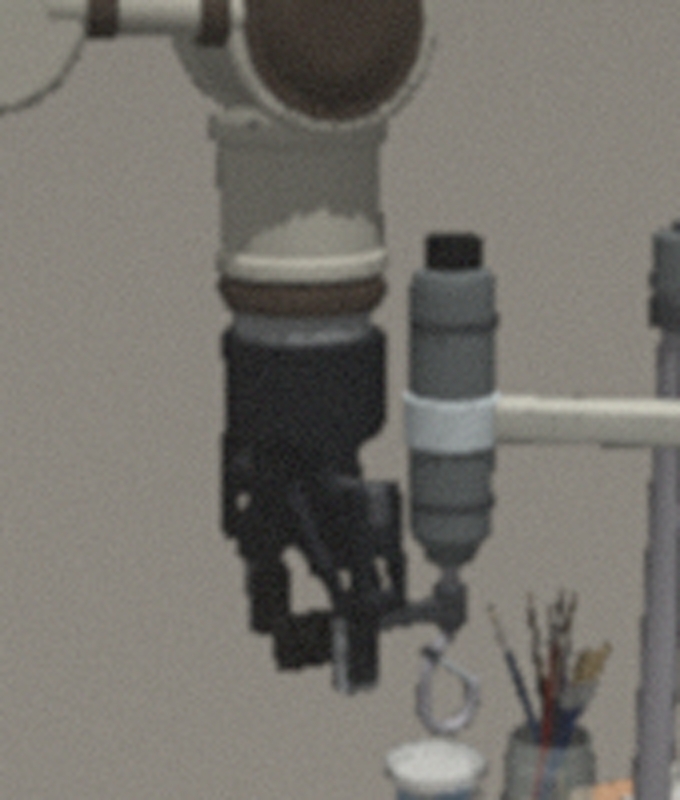

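View pics/t2.png

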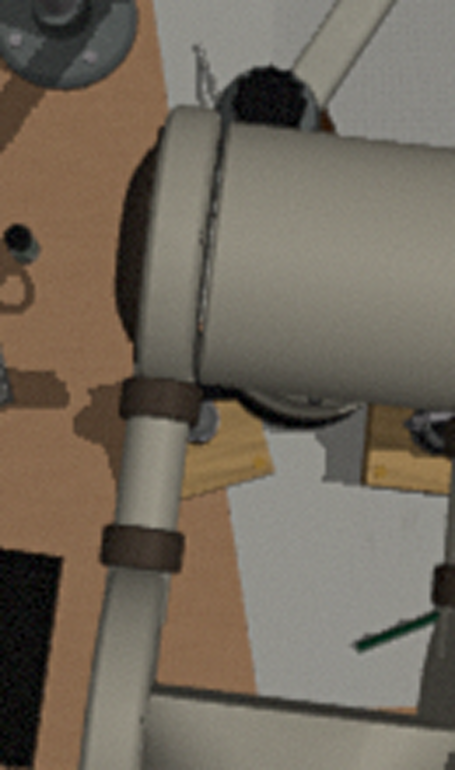

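Run:
```python
from h import *
import pickle
w,s,c=pickle.load(open("cams1.pkl","rb"))
P=atz(c,218,115,0.01);print("post",P, "post top",atz(c,190,10,.49))
E0=atz(c,371,10,.48);B=np.array([.649,.056]);print("elbow",E0, np.linalg.norm(E0[:2]-P[:2]),np.linalg.norm(E0[:2]-B))
def elbow(B,P,a=.28,b=.27):
    d=B-P;D=np.linalg.norm(d);x=(a*a-b*b+D*D)/2/D;h=np.sqrt(a*a-x*x);u=d/D;n=np.array([-u[1],u[0]])
    return P+u*x+n*h,P+u*x-n*h
for t in ((.649,.056),(.512,-.08),(.552,-.075)): print(t,elbow(np.array(t),P[:2]))
t=arm.camera("top")
for z in (.6,.65,.7): print(z,atz(t,250,110+105/3.5,z)[0],atz(t,250,110+405/3.5,z)[0])
for i in plan([((.557,.0475,.298),4.8,3)]): print(i)
```

```text
post [0.86989798 0.18293017 0.01      ] post top [0.85069751 0.17724579 0.49      ]
elbow [ 0.85091569 -0.09144431  0.48      ] 0.275030334510337 0.2500195433442424
(0.649, 0.056) (array([ 0.87142053, -0.09706569]), array([0.62875935, 0.32524026]))
(0.512, -0.08) (array([ 0.78198431, -0.08291036]), array([0.5899329 , 0.17850815]))
(0.552, -0.075) (array([ 0.82141001, -0.09283951]), array([0.59005495, 0.19230473]))
0.6 0.6167099756480277 0.5214995071432926
0.65 0.6012258369941859 0.5169932252320564
0.7 0.5857416983403443 0.5124869433208202
[[-0.17, 0.01, 0.18], -0.006]
[[-0.17, 0.01, 0.18], -0.006]
[[-0.17, 0.01, 0.19], -0.006]
```

apply_moves --moves '[[[-0.2, 0, 0.2], 0], [[-0.2, 0, 0.2], -0.01], [[-0.2, 0, 0.2], 0], [[0, 0, 0], 0]]'

```text
time: 4.92
tool_pos: [0.5545, 0.0484, 0.299]
tool_rot: [[0.997, 0.002, -0.076], [0.076, 0.001, 0.997], [0.002, -1.0, 0.001]]
ft_force: [0.3, -0.1, -0.0]
width: 0.999
```

```bash
cat >> h.py <<'E'
def favg(n=20):
    F=[]
    for i in range(n):
        arm.camera("wrist"); s=arm.state(); F.append(np.r_[s["ft_force"],s["moment"]])
    F=np.array(F); return F.mean(0),F.std(0)/np.sqrt(n)
E
python3 - <<'E'
from h import *
m,e=favg(20);s=arm.state();print(m,e,s["tool_pos"],s["tool_rot"][:,0],s["time"])
E
```

```text
[ 0.10767851 -0.01832098  0.04440974  0.00476178  0.00596407  0.00246245] [0.08278158 0.09645808 0.11200689 0.0067025  0.00712707 0.00508656] [0.55480521 0.04816943 0.29887134] [0.99711035 0.07595137 0.00152912] 5.925
```

apply_moves --moves '[[[0.3, 0, 0], 0], [[0, 0, 0], 0], [[0, 0, 0], 0], [[0, 0, 0], 0], [[0, 0, 0], 0], [[0, 0, 0], 0], [[0, 0, 0], 0], [[0, 0, 0], 0]]' --claw -1

```text
time: 6.92
tool_pos: [0.5581, 0.0484, 0.2989]
tool_rot: [[0.997, 0.002, -0.076], [0.076, 0.001, 0.997], [0.002, -1.0, 0.001]]
ft_force: [0.1, -0.9, 0.2]
width: 0.132
```

Run:
```python
from h import *
s=arm.state();print(s["tool_pos"],s["tool_rot"][:,0],s["ft_force"],s["width"])
c=arm.camera("scene");crop(c,"s3.png",180,80,320,200,5)
```

```text
[0.55806879 0.04842155 0.29894494] [0.9971051  0.07601591 0.00173302] [ 0.09685383 -0.94824241  0.15949448] 0.1324007349403858
```

View pics/s3.png

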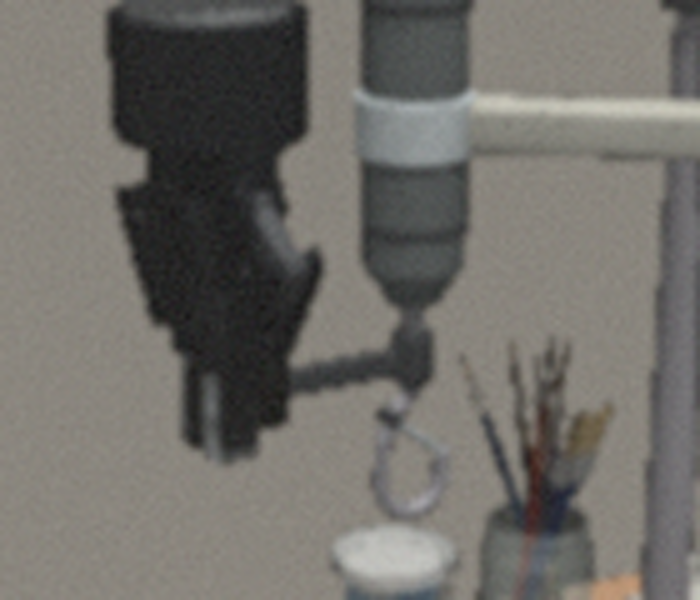

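Run:
```python
from h import *
s=arm.camera("scene");t=arm.camera("top")
print(atz(s,261.6,183,.249), atz(s,180+412/5,80+476/5,.26))
# predict projections
st=arm.state();x=st["tool_rot"][:,0];tcp=st["tool_pos"]
for off in (.085,.09,.095):
    o=tcp+off*x; o[2]=.26
    print(off,o,[((proj(s,o+np.array([x[0]*a,x[1]*a,z]))-[180,80])*5).round() for a,z in ((0,-.011),(.0155,.021),(-.019,0),(.019,0))])
```

```text
[0.64859218 0.05654485 0.249     ] [0.65796032 0.07076122 0.26      ]
0.085 [0.64281747 0.05489669 0.26      ] [array([398., 519.]), array([430., 442.]), array([360., 504.]), array([436., 486.])]
0.09 [0.647803   0.05527672 0.26      ] [array([408., 516.]), array([439., 439.]), array([370., 502.]), array([446., 484.])]
0.095 [0.65278853 0.05565675 0.26      ] [array([418., 514.]), array([449., 437.]), array([380., 499.]), array([455., 481.])]
```

apply_moves --moves '[[[-0.3, 0, -0.3], 0], [[-0.6, 0, -0.5], 0], [[-0.8, 0, -0.7], 0], [[-0.8, 0, -0.7], 0], [[-0.8, 0, -0.7], 0], [[-0.8, 0, -0.7], 0], [[-0.8, 0, -0.7], 0], [[-0.8, 0, -0.6], 0], [[-0.8, 0, -0.6], 0], [[-0.8, 0, -0.6], 0], [[-0.5, 0, -0.4], 0], [[0, 0, 0], 0]]'

```text
time: 8.57
tool_pos: [0.4796, -0.0278, 0.2989]
tool_rot: [[0.997, 0.002, -0.075], [0.075, 0.0, 0.997], [0.002, -1.0, 0.0]]
ft_force: [0.3, -0.1, -0.5]
width: 0.131
```

Run:
```python
from h import *
s=arm.state();print(s["tool_pos"],s["tool_rot"][:,0],s["ft_force"],s["moment"],s["width"])
c=arm.camera("scene");t=arm.camera("top");cv2.imwrite("pics/s4.png",c["image"]);crop(t,"t4.png",180,80,380,330,3)
```

```text
[ 0.47959013 -0.02782739  0.29889237] [0.9971895  0.07489237 0.00205631] [ 0.29850495 -0.11736522 -0.54702793] [-0.04657769  0.17462545 -0.06494109] 0.1313894011123309
```

View pics/s4.png

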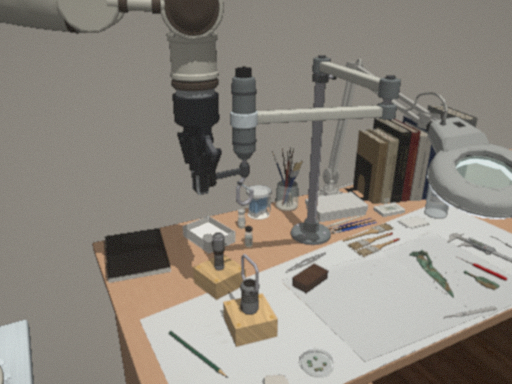

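View pics/t4.png

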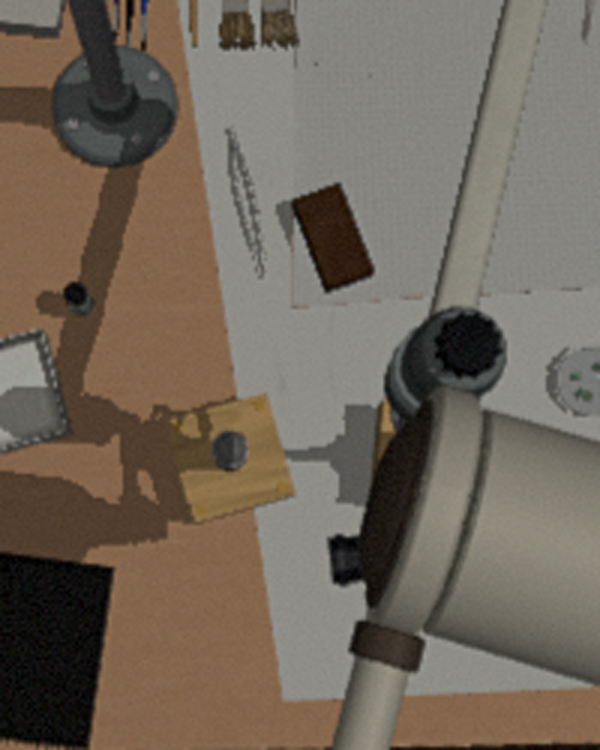

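apply_moves --moves '[[[-0.3, 0, -0.3], 0], [[-0.8, 0, -0.6], 0], [[-0.8, 0, -0.6], 0], [[-0.8, 0, -0.6], 0], [[-0.8, 0, -0.6], 0], [[-0.8, 0, -0.6], 0], [[-0.8, 0, -0.6], 0], [[-0.8, 0, -0.6], 0], [[-0.6, 0, -0.5], 0], [[-0.3, 0, -0.3], 0], [[0, 0, 0], 0]]'

```text
time: 10.05
tool_pos: [0.4118, -0.0895, 0.2988]
tool_rot: [[0.997, 0.003, -0.075], [0.075, 0.001, 0.997], [0.003, -1.0, 0.0]]
ft_force: [-0.2, 0.3, 0.4]
width: 0.135
```

apply_moves --moves '[[[0, 0.4, 0], 0], [[0, 0.8, 0], 0], [[0, 0.8, 0], 0], [[0, 0.8, 0], 0], [[0, 0.8, 0], 0], [[0, 0.8, 0], 0], [[0, 0.8, 0], 0], [[0, 0.8, 0], 0], [[0, 0.8, 0], 0], [[0, 0.4, 0], 0], [[0, 0, 0], 0]]'

```text
time: 11.42
tool_pos: [0.4133, -0.0898, 0.2239]
tool_rot: [[0.997, 0.006, -0.076], [0.076, -0.001, 0.997], [0.006, -1.0, -0.002]]
ft_force: [-0.4, 0.3, 5.6]
width: 0.133
```

Run:
```python
from h import *
s=arm.state();print(s["tool_pos"],s["tool_rot"][:,0],s["ft_force"],s["moment"],s["width"])
o=s["tool_pos"]+.0905*s["tool_rot"][:,0];o[2]=s["tool_pos"][2]-.0389
print("hook pred",o)
c=arm.camera("scene");crop(c,"s5.png",130,80,310,350,3);print((proj(c,o)-[130,80])*3)
```

```text
[ 0.41329091 -0.08975892  0.22386418] [0.99707282 0.07624819 0.00565794] [-0.41103692  0.30362301  5.57323063] [0.13487613 0.39944218 0.02146388] 0.13266005076099452
hook pred [ 0.503526   -0.08285846  0.18496418]
[289.31304023 532.06910171]
```

View pics/s5.png

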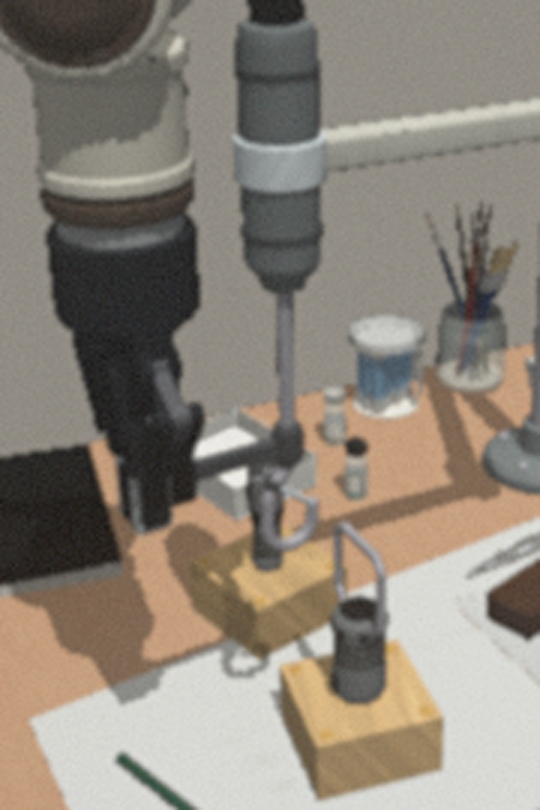

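apply_moves --moves '[[[0, 0.5, 0.1], 0], [[0, 0.8, 0.1], 0], [[0, 0.8, 0.1], 0], [[0, 0.8, 0], 0], [[0, 0.8, 0], 0], [[0, 0.8, 0], 0], [[0, 0.7, 0], 0], [[0, 0.4, 0], 0], [[0, 0, 0], 0]]'

```text
time: 12.6
tool_pos: [0.4164, -0.0881, 0.1708]
tool_rot: [[0.997, 0.013, -0.076], [0.076, -0.004, 0.997], [0.012, -1.0, -0.005]]
ft_force: [-1.4, 0.2, 8.8]
width: 0.135
```

Run:
```python
from h import *
s=arm.state();print(s["tool_pos"],s["tool_rot"][:,0],s["ft_force"],s["moment"],s["width"])
o=s["tool_pos"]+.0905*s["tool_rot"][:,0];o[2]=s["tool_pos"][2]-.0389
x=s["tool_rot"][:,0]
print("hook pred",o)
c=arm.camera("scene");crop(c,"s6.png",190,210,290,310,7);print((proj(c,o)-[190,210])*7)
for q in (o+[0,0,-.011],o+.0155*x+[0,0,.021],o-.019*x,o+.019*x): print((proj(c,q)-[190,210])*7)
```

```text
[ 0.41644128 -0.08813702  0.17076386] [0.9970194  0.07616496 0.01229683] [-1.37089535  0.18668475  8.75524844] [ 0.31129035  0.62118333 -0.0532607 ] 0.1351022331952349
hook pred [ 0.50667154 -0.08124409  0.13186386]
[267.97765115 495.01580506]
[268.84055971 529.02146283]
[317.73971071 410.98545291]
[204.37642387 518.06285644]
[330.22906804 472.45788182]
```

View pics/s6.png

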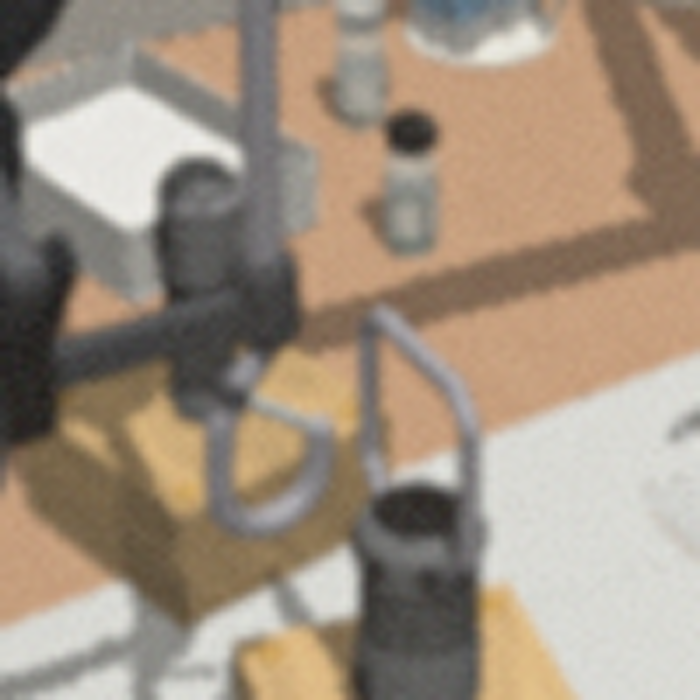

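apply_moves --moves '[[[0.4, 0, 0], 0], [[0.6, 0, 0], 0], [[0.6, 0, 0], 0], [[0.6, 0, 0], 0], [[0.6, 0, 0], 0], [[0.6, 0, 0], 0], [[0.4, 0, 0], 0], [[0.3, 0, 0], 0], [[0, 0, 0], 0]]'

```text
time: 13.78
tool_pos: [0.4607, -0.086, 0.1767]
tool_rot: [[0.997, 0.016, -0.075], [0.075, -0.005, 0.997], [0.016, -1.0, -0.006]]
ft_force: [-0.4, -1.0, 8.3]
width: 0.134
```

```bash
cat >> h.py <<'E'
def look(name,x0=200,y0=215,x1=290,y1=315,k=7):
    s=arm.state();print(s["tool_pos"],s["tool_rot"][:,0],s["ft_force"],s["moment"],s["width"],s["time"])
    o=s["tool_pos"]+.0905*s["tool_rot"][:,0];o[2]=s["tool_pos"][2]-.0389
    x=s["tool_rot"][:,0]
    print("hook pred",o)
    c=arm.camera("scene");crop(c,name,x0,y0,x1,y1,k)
    for q in (o,o+[0,0,-.011],o+.0155*x+[0,0,.021],o-.019*x,o+.019*x,np.array([.5505,-.0758,.162]),np.array([.5505+.021*.08,-.0758-.021,.162]),np.array([.5505-.021*.08,-.0758+.021,.162])): print(((proj(c,q)-[x0,y0])*k).round())
E
python3 - <<'E'
from h import *
look("s7.png")
E
```

```text
[ 0.46071485 -0.08598401  0.17674612] [0.99704352 0.07515176 0.01601335] [-0.43585226 -0.95145141  8.27571298] [0.41346288 0.82223796 0.02767021] 0.13366533228291916 13.775
hook pred [ 0.55094729 -0.07918278  0.13784612]
[344. 394.]
[344. 428.]
[393. 311.]
[283. 416.]
[403. 372.]
[336. 313.]
[377. 351.]
[297. 276.]
```

View pics/s7.png

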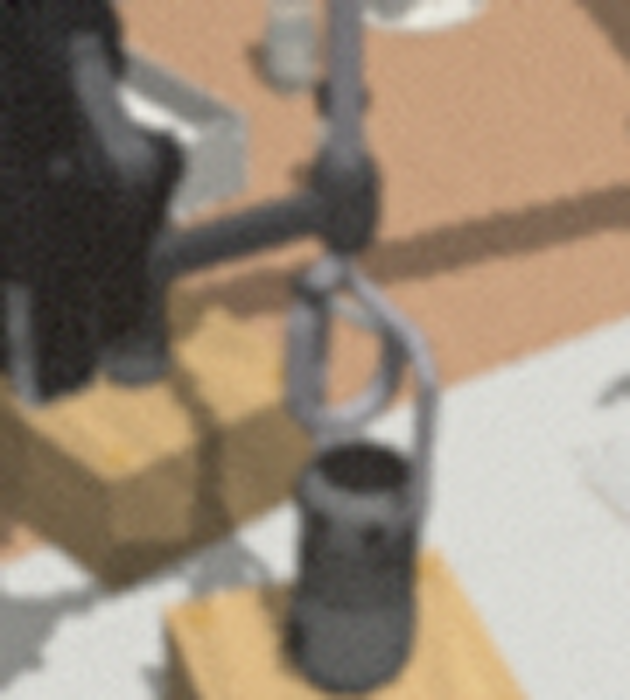

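apply_moves --moves '[[[0.2, 0.2, 0], 0], [[0.3, 0.2, 0], 0], [[0.3, 0.15, 0], 0], [[0.3, 0.15, 0], 0], [[0, 0.05, 0], 0]]'

```text
time: 14.45
tool_pos: [0.4723, -0.0854, 0.1717]
tool_rot: [[0.997, 0.016, -0.075], [0.075, -0.005, 0.997], [0.016, -1.0, -0.006]]
ft_force: [-0.6, -0.5, 9.0]
width: 0.13
```

Run:
```python
from h import *
look("s8.png")
```

```text
[ 0.47229709 -0.08540126  0.17173532] [0.99707009 0.07489459 0.01555732] [-0.61459284 -0.51318929  9.02498564] [0.37390356 0.76555717 0.01305085] 0.13044280356830001 14.45
hook pred [ 0.56253193 -0.0786233   0.13283532]
[381. 397.]
[380. 430.]
[429. 315.]
[321. 419.]
[439. 376.]
[336. 313.]
[377. 351.]
[297. 276.]
```

View pics/s8.png

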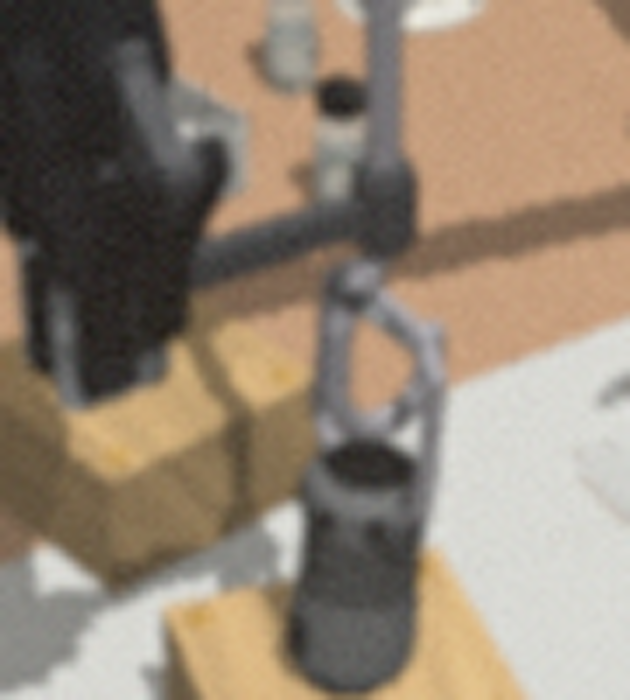

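apply_moves --moves '[[[0.3, 0.05, 0], 0], [[0.2, -0.2, 0], 0], [[0.1, -0.3, 0], 0], [[0, -0.3, 0], 0], [[0, -0.3, 0], 0], [[0, 0, 0], 0]]'

```text
time: 15.25
tool_pos: [0.4781, -0.0849, 0.1844]
tool_rot: [[0.997, 0.015, -0.075], [0.075, -0.004, 0.997], [0.014, -1.0, -0.006]]
ft_force: [-1.3, -0.4, 8.8]
width: 0.13
```

Run:
```python
from h import *
look("s9.png")
```

```text
[ 0.47810605 -0.08487538  0.18444258] [0.9971077  0.07463437 0.01435071] [-1.25978903 -0.41571245  8.76314993] [ 0.31212544  0.80066504 -0.03490722] 0.13028062949959981 15.25
hook pred [ 0.5683443  -0.07812097  0.14554258]
[399. 352.]
[399. 385.]
[448. 270.]
[339. 373.]
[457. 331.]
[336. 313.]
[377. 351.]
[297. 276.]
```

View pics/s9.png

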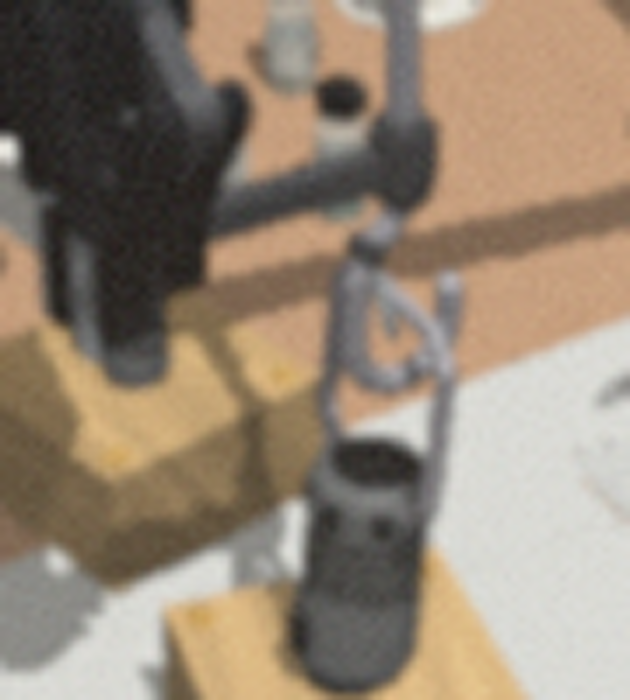

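apply_moves --moves '[[[-0.1, -0.3, 0], 0], [[-0.1, -0.3, 0], 0], [[-0.1, -0.3, 0], 0], [[0, 0, 0], 0]]'

```text
time: 15.8
tool_pos: [0.4756, -0.0849, 0.1953]
tool_rot: [[0.997, 0.016, -0.075], [0.075, -0.004, 0.997], [0.016, -1.0, -0.005]]
ft_force: [-1.2, -0.4, 8.5]
width: 0.135
```

Run:
```python
from h import *
look("s10.png")
```

```text
[ 0.47560421 -0.08488432  0.19526289] [0.99705498 0.07502357 0.01590038] [-1.15318681 -0.43735965  8.52553402] [0.31544038 1.02764275 0.06693899] 0.1353700054372786 15.8
hook pred [ 0.56583768 -0.07809469  0.15636289]
[391. 320.]
[391. 355.]
[440. 238.]
[331. 342.]
[450. 300.]
[336. 313.]
[377. 351.]
[297. 276.]
```

View pics/s10.png

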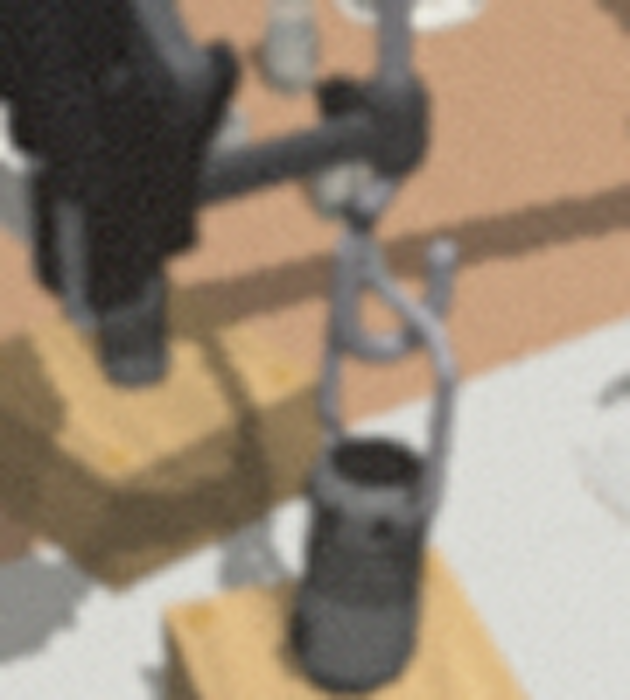

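apply_moves --moves '[[[-0.1, -0.3, 0], 0], [[-0.1, -0.2, 0], 0], [[0, 0, 0], 0]]'

```text
time: 16.23
tool_pos: [0.4737, -0.0846, 0.2003]
tool_rot: [[0.997, 0.017, -0.075], [0.075, -0.003, 0.997], [0.017, -1.0, -0.004]]
ft_force: [-1.4, -0.0, 5.2]
width: 0.13
```

Run:
```python
from h import *
look("s11.png")
```

```text
[ 0.47374008 -0.08461391  0.20034307] [0.99702266 0.0752991  0.0166091 ] [-1.44946753 -0.01097259  5.20846114] [0.20139117 0.44112567 0.01821813] 0.13024110350230236 16.225
hook pred [ 0.56397063 -0.07779934  0.16144307]
[384. 306.]
[384. 340.]
[434. 223.]
[324. 327.]
[444. 285.]
[336. 313.]
[377. 351.]
[297. 276.]
```

View pics/s11.png

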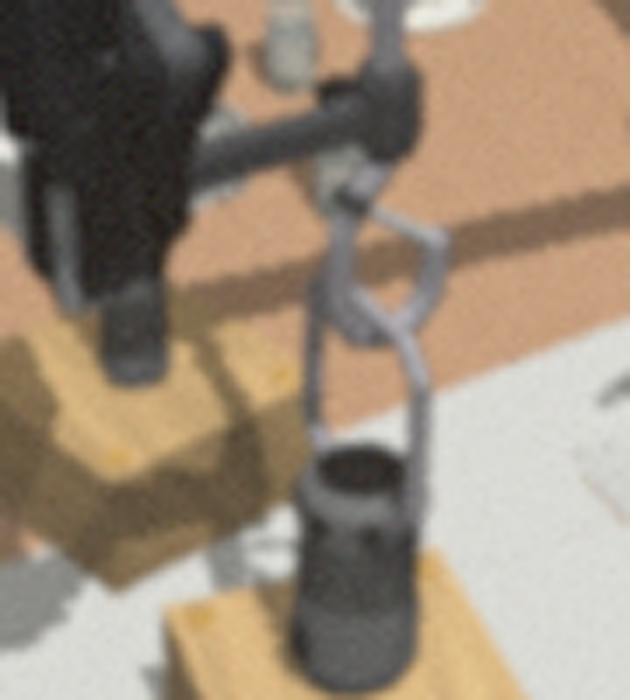

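apply_moves --moves '[[[-0.2, -0.1, 0], 0], [[-0.3, -0.2, 0], 0], [[-0.3, -0.2, 0.1], 0], [[-0.3, -0.2, 0], 0], [[0, -0.3, 0], 0], [[0, -0.3, 0], 0], [[0, 0, 0], 0], [[0, 0, 0], 0]]'

```text
time: 17.27
tool_pos: [0.4612, -0.084, 0.2128]
tool_rot: [[0.997, 0.016, -0.075], [0.075, -0.002, 0.997], [0.015, -1.0, -0.003]]
ft_force: [-0.0, 0.1, 1.8]
width: 0.132
```

Run:
```python
from h import *
look("s12.png")
print(favg(12))
```

```text
[ 0.46119123 -0.08402812  0.21279792] [0.99704226 0.07531213 0.01532351] [-0.02707097  0.05911321  1.76558021] [ 0.21889693  0.29463298 -0.00294921] 0.13173769071949026 17.275
hook pred [ 0.55142356 -0.07721238  0.17389792]
[342. 277.]
[342. 312.]
[391. 193.]
[280. 298.]
[402. 256.]
[336. 313.]
[377. 351.]
[297. 276.]
(array([ 0.36232293, -0.41926163,  2.40153162,  0.15304911,  0.25391236,
        0.00482529]), array([0.18630304, 0.14375031, 0.12484949, 0.00834914, 0.01069814,
       0.00717993]))
```

View pics/s12.png

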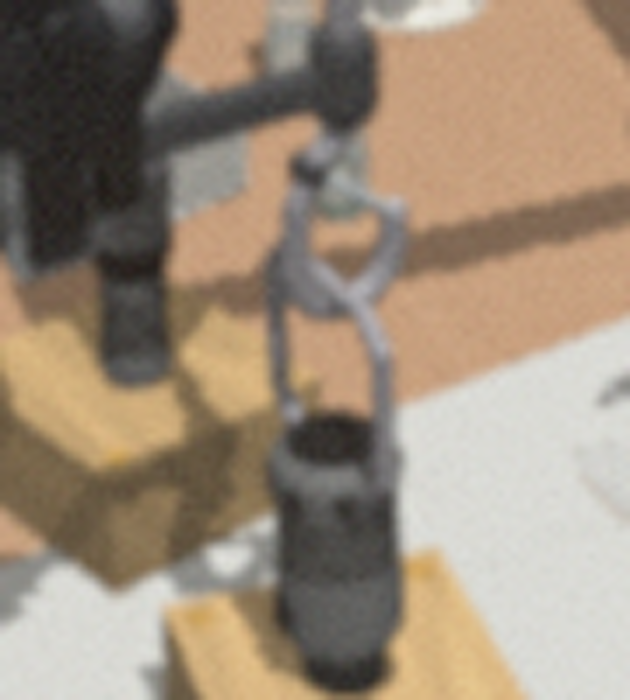

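apply_moves --moves '[[[0, -0.3, 0], 0], [[0, -0.4, 0], 0], [[0, -0.4, 0], 0], [[0, -0.4, 0], 0], [[0, -0.4, 0], 0], [[0, -0.4, 0], 0], [[0, -0.4, 0], 0], [[0, -0.3, 0], 0], [[0, -0.2, 0], 0], [[0, 0, 0], 0], [[0, 0, 0], 0], [[0, 0, 0], 0]]'

```text
time: 19.42
tool_pos: [0.4603, -0.0837, 0.2462]
tool_rot: [[0.997, 0.015, -0.075], [0.075, -0.001, 0.997], [0.014, -1.0, -0.003]]
ft_force: [0.6, -0.0, -0.0]
width: 0.127
```

Run:
```python
from h import *
look("s13.png",200,195,290,295)
print(favg(30));s=arm.state();print(s["tool_pos"],s["time"])
```

```text
[ 0.46029952 -0.08371661  0.24624837] [0.99706009 0.07524813 0.01445355] [ 0.64844183 -0.01212811 -0.02031183] [0.13102464 0.20080713 0.02364281] 0.1267298406692715 19.425
hook pred [ 0.55053345 -0.07690666  0.20734837]
[338. 309.]
[338. 345.]
[389. 223.]
[275. 329.]
[399. 289.]
[336. 453.]
[377. 491.]
[297. 416.]
(array([ 0.39873923,  0.24795217, -0.09168114,  0.11788017,  0.21276432,
        0.01846512]), array([0.09631367, 0.09559356, 0.09190309, 0.00651606, 0.00827636,
       0.0062752 ]))
[ 0.46026472 -0.08372209  0.24632571] 20.975
```

View pics/s13.png

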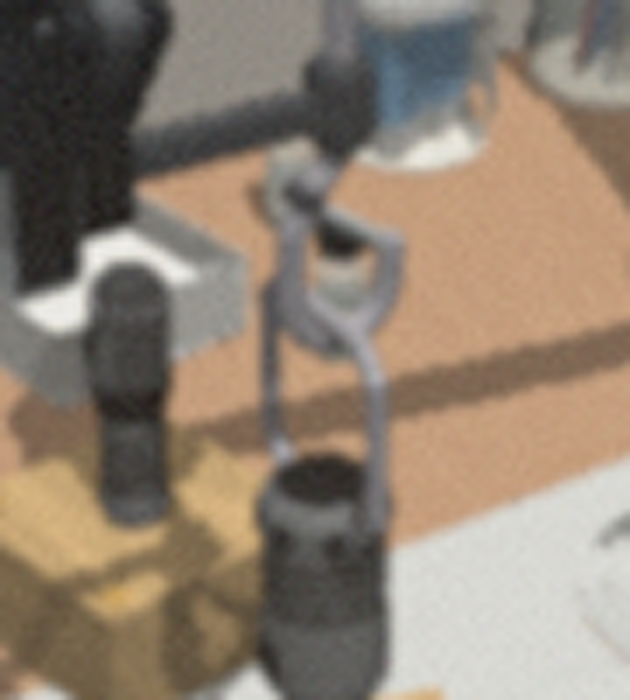

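apply_moves --moves '[[[0, -0.2, 0], 0], [[0, -0.3, 0], 0], [[0, -0.3, 0], 0], [[0, -0.2, 0], 0], [[0, 0, 0], 0], [[0, 0, 0], 0], [[0, 0, 0], 0]]'

```text
time: 21.85
tool_pos: [0.4602, -0.0837, 0.257]
tool_rot: [[0.997, 0.015, -0.075], [0.075, -0.002, 0.997], [0.015, -1.0, -0.003]]
ft_force: [0.7, 0.2, 0.2]
width: 0.136
```

Run:
```python
from h import *
print(favg(40));s=arm.state();print(s["tool_pos"],s["time"])
```

```text
(array([ 0.45730742,  0.06312034, -0.71161587,  0.13829571,  0.20567515,
        0.00399332]), array([0.07430894, 0.07122929, 0.0721909 , 0.00450477, 0.00384718,
       0.00440185]))
[ 0.46019528 -0.08373606  0.25711153] 23.85
```

apply_moves --moves '[[[0, 0.2, 0], 0], [[0, 0.3, 0], 0], [[0, 0.3, 0], 0], [[0, 0.2, 0], 0], [[0, 0, 0], 0], [[0, 0, 0], 0], [[0, 0, 0], 0]]'

```text
time: 24.72
tool_pos: [0.4602, -0.0838, 0.2465]
tool_rot: [[0.997, 0.015, -0.075], [0.075, -0.002, 0.997], [0.014, -1.0, -0.003]]
ft_force: [-1.1, -0.1, 0.0]
width: 0.131
```

Run:
```python
from h import *
print(favg(40));s=arm.state();print(s["tool_pos"],s["time"])
```

```text
(array([-0.18292035,  0.1392481 ,  0.1757864 ,  0.13963502,  0.27665967,
        0.01660613]), array([0.09396309, 0.07993362, 0.07416164, 0.00484247, 0.00452408,
       0.00543168]))
[ 0.46024678 -0.08378332  0.24645236] 26.725
```

apply_moves --moves '[[[0, 0, 0], 0], [[0, 0, 0], 0], [[0, 0, 0], 0], [[0, 0, 0], 0], [[0, 0, 0], 0], [[0, 0, 0], 0]]' --claw -0.2

```text
time: 27.48
tool_pos: [0.4607, -0.084, 0.2467]
tool_rot: [[0.997, 0.016, -0.075], [0.075, -0.002, 0.997], [0.016, -1.0, -0.004]]
ft_force: [0.6, 0.6, 0.5]
width: 0.396
```

Run:
```python
from h import *
look("s14.png",170,150,290,340,4)
```

```text
[ 0.46069513 -0.08400308  0.24666482] [0.99704128 0.07523515 0.01575915] [0.61593419 0.60299452 0.46726768] [-0.00179145 -0.02238027  0.00082316] 0.39598299710199 27.475
hook pred [ 0.55092737 -0.0771943   0.20776482]
[314. 356.]
[314. 376.]
[343. 307.]
[278. 367.]
[349. 344.]
[312. 439.]
[336. 460.]
[290. 418.]
```

View pics/s14.png

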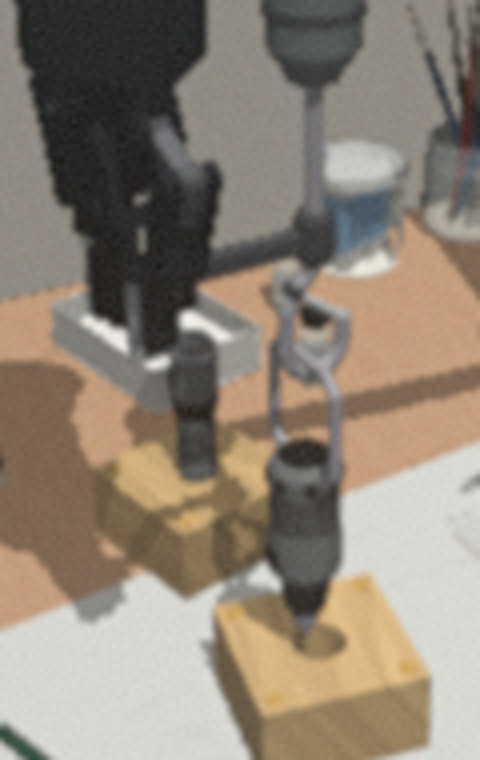

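apply_moves --moves '[[[0, 0, 0], 0], [[0, 0, 0], 0], [[0, 0, 0], 0], [[0, 0, 0], 0]]' --claw 1

```text
time: 28.02
tool_pos: [0.4607, -0.084, 0.2467]
tool_rot: [[0.997, 0.016, -0.075], [0.075, -0.002, 0.997], [0.016, -1.0, -0.004]]
ft_force: [-0.3, -0.7, -0.9]
width: 0.998
```

Run:
```python
from h import *
look("s15.png",170,150,290,340,4)
c=arm.camera("scene")
for z in (.046,.050,.054): print(z,(proj(c,(.5505,-.0765,z))-[170,150])*4)
t=arm.camera("top");crop(t,"t15.png",200,110,400,330,3)
```

```text
[ 0.46070115 -0.08402756  0.24667896] [0.99704558 0.07517329 0.01578254] [-0.29368527 -0.6683659  -0.885242  ] [ 0.00845511  0.01787198 -0.00315862] 0.9975008445233393 28.025
hook pred [ 0.55093378 -0.07722437  0.20777896]
[314. 356.]
[314. 376.]
[343. 307.]
[278. 367.]
[349. 344.]
[312. 439.]
[336. 460.]
[290. 418.]
0.046 [313.39746688 636.68196516]
0.05 [313.37973539 630.2409534 ]
0.054 [313.36193701 623.77563788]
```

View pics/s15.png

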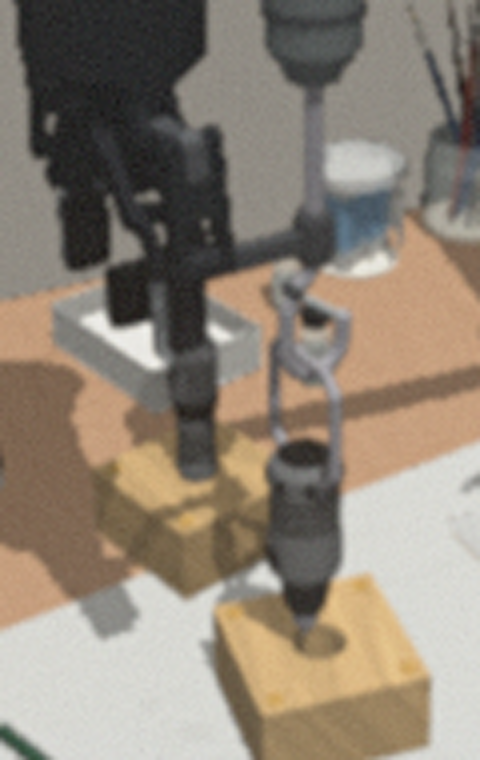

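View pics/t15.png

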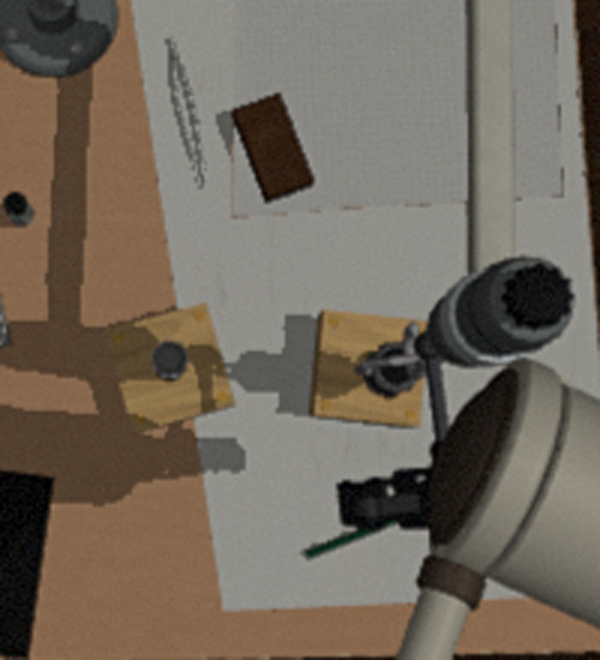

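Run:
```python
from h import *
ims=[arm.camera("scene")["image"].astype(float) for _ in range(6)]
c=arm.camera("scene"); im=np.mean(ims,0).astype(np.uint8)
x0,y0,x1,y1,k=220,255,285,345,8
cv2.imwrite("pics/s16.png",cv2.resize(im[y0:y1,x0:x1],None,fx=k*.8,fy=k*.8,interpolation=cv2.INTER_CUBIC)); k*=.8
f=lambda p:((proj(c,p)-[x0,y0])*k).round()
for z in (.041,.046,.051,.056): print(z,f((.5505,-.0765,z)),f((.5455,-.0765,z)))
# rest corners & bore
from math import *
a=radians(7.5)
for sx,sy in ((1,1),(1,-1),(-1,-1),(-1,1)):
    dx,dy=.043*sx,.043*sy; print("corner",sx,sy,f((.5505+dx*cos(a)-dy*sin(a),-.0762+dx*sin(a)+dy*cos(a),.045)))
for th in (0,90,180,270): print("bore",th,f((.5505+.0135*cos(radians(th)),-.0762+.0135*sin(radians(th)),.045)))
s=arm.state();print(s["time"])
```

```text
0.041 [181. 360.] [167. 364.]
0.046 [181. 347.] [167. 351.]
0.051 [181. 334.] [167. 339.]
0.056 [181. 321.] [167. 326.]
corner 1 1 [216. 230.]
corner 1 -1 [375. 373.]
corner -1 -1 [141. 483.]
corner -1 1 [ -9. 325.]
bore 0 [220. 336.]
bore 90 [162. 324.]
bore 180 [142. 362.]
bore 270 [201. 374.]
28.525
```

View pics/s16.png

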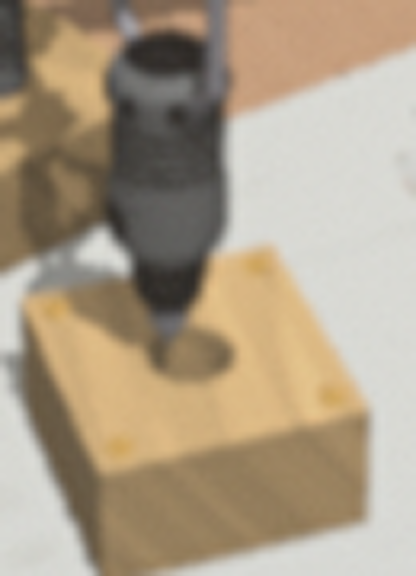

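Run:
```python
from h import *
import pickle
c0,s0=pickle.load(open("cams.pkl","rb"))
A=s0["image"][240:330,215:290]
B=np.mean([arm.camera("scene")["image"].astype(float) for _ in range(4)],0).astype(np.uint8)[225:345,215:290]
A2=s0["image"][225:345,215:290]
cv2.imwrite("pics/cmp.png",cv2.resize(np.hstack([A2,B]),None,fx=4.9,fy=4.9,interpolation=cv2.INTER_CUBIC))
T=np.mean([arm.camera("top")["image"].astype(float) for _ in range(4)],0).astype(np.uint8)
cv2.imwrite("pics/cmpt.png",cv2.resize(np.hstack([c0["image"][205:260,295:355],T[205:260,295:355]]),None,fx=6.5,fy=6.5,interpolation=cv2.INTER_CUBIC))
```

```text
(no output)
```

View pics/cmp.png

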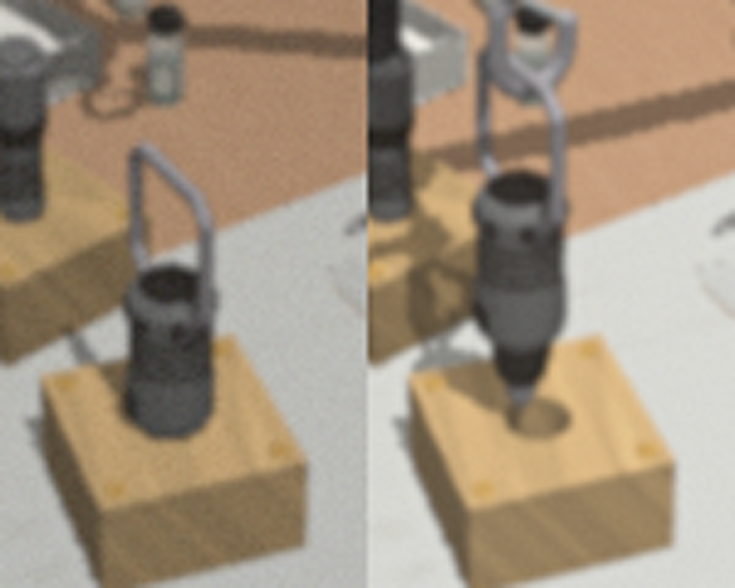

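View pics/cmpt.png

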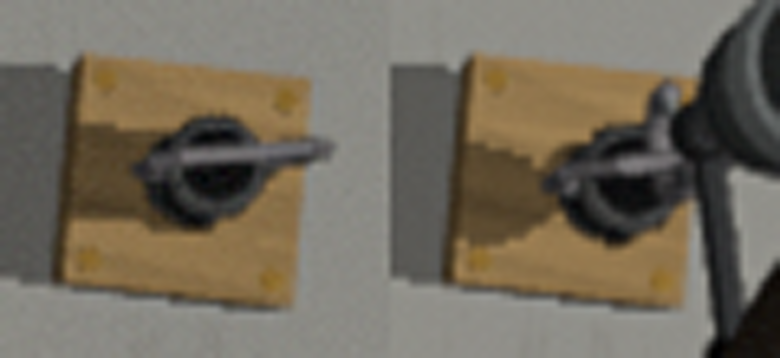

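Run:
```python
from h import *
import pickle
from scipy.optimize import least_squares
c,s=pickle.load(open("cams.pkl","rb"))
p=np.array([.5515,-.0765,.110])
d=np.array([-3.06,-19.4,3.5,2.3])
f=lambda q:np.r_[proj(s,p+q)-proj(s,p),proj(c,p+q)-proj(c,p)]-d
r=least_squares(f,[0,0,.04]);print(r.x,f(r.x), "bit z in rest frame",.045-.037+r.x[2])
```

```text
[-0.00732623  0.00028162  0.0462924 ] [-0.537872    0.08751832  0.20799789 -0.59092601] bit z in rest frame 0.05429240037148981
```

apply_moves --moves '[[[-0.4, 0, 0], 0], [[-0.8, 0, 0], 0], [[-1.2, 0, 0], 0], [[-1.5, 0, 0], 0], [[-1.5, 0, 0], 0], [[-1.5, 0, 0], 0], [[-1.5, 0, 0], 0], [[-0.8, 0, 0], 0], [[0, 0, 0], 0], [[0, 0, 0], 0]]'

```text
time: 30.18
tool_pos: [0.3621, -0.0911, 0.2448]
tool_rot: [[0.997, 0.016, -0.074], [0.074, -0.003, 0.997], [0.016, -1.0, -0.005]]
ft_force: [-0.3, -0.9, -0.4]
width: 1.002
```

Run:
```python
from h import *
s=arm.state();print(s["tool_pos"],s["time"])
A=arm.camera("scene")["image"]
for i in range(10): arm.camera("wrist")
B=arm.camera("scene")["image"]
cv2.imwrite("pics/s17.png",cv2.resize(np.hstack([A[150:345,170:290],B[150:345,170:290]]),None,fx=3,fy=3,interpolation=cv2.INTER_CUBIC))
t=arm.camera("top");cv2.imwrite("pics/t17.png",t["image"])
```

```text
[ 0.36212886 -0.0910798   0.24483481] 30.175
```

View pics/s17.png

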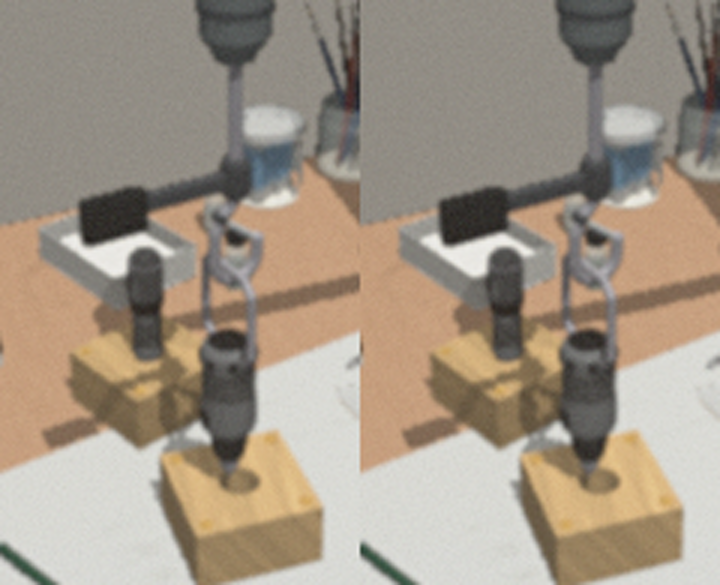

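View pics/t17.png

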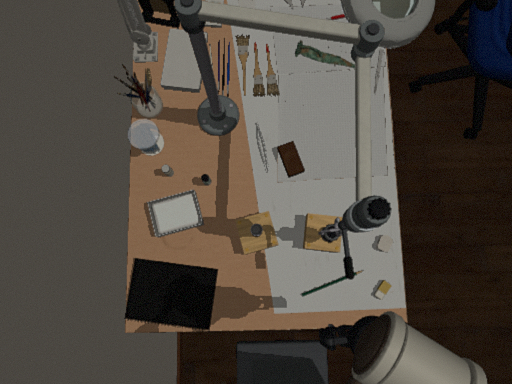

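The grinder hangs still: two frames 0.5 s apart look the same. The gate is shut, the arm is well clear, and the engraver and vials have not moved. I am handing the job in.

```bash
python3 -c "
from plant import arm
print(arm.close_job())"
```

```text
the job is handed in; nothing more can be done
None
```

The grinder was hanging still from the hook, clear of its rest, when I handed the job in at about 31 s. No verdict was reported.

**What I did**
- **Hooking:** I gripped the hook by its handle, led it over and drew it down about 130 mm. I then passed the tip under the bail and eased it up until the camera showed the gate shut behind the wire.
- **Finding the balance:** The vertical wrist force read about −0.09 N arriving from below and +0.18 N arriving from above. The mean equals the empty reading of 0.04 N, so I let go at that height.

**Last checks**
- The wrist moment fell to zero on release, and two pictures 0.5 s apart, taken after I backed off, showed no movement. The top view then showed the engraver and vials where they started.
- **Bit clearance:** My estimate of the bit's height is about 54 mm above the rest's underside, where 46 mm is needed. It comes from both cameras and agrees with the arm's position. The hook looked 2 to 3 mm lower than that in the scene pictures, so the true figure may be nearer 51 mm, still clear.
- **Sideways position:** The grinder hangs roughly 7 mm off the bore's centre.
- **Force disagreement:** An earlier reading of 2.4 N, taken with the nose still in the bore, was about 0.5 N off the later ones. I took this to be contact with the rest.

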